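# Jar the cured nail tips and hold the bayonet lid at half-turn

## Robot

A 7-joint arm with a two-finger parallel gripper is mounted at the origin on the work surface. World frame = base frame: x ahead of the robot, y to its left, z up, the work surface at z = 0. Lengths are in m, angles in rad, forces in N, time in s.
With the tool pointing down it reaches from about 0.4 to 0.875 m from the base axis. Payload 19.3 kg.
Tool frame: the origin (TCP) lies on the centre line of the jaws, within the pads' length; the fingertips stand 14 mm ahead of it and the grasp point (between the pads) lies 5 mm behind it (tips_ahead is the distance from the TCP to the fingertips, in m); x points along the fingers, z is the direction in which the jaws open and shut, and the axes are right-handed (so a half turn about x gives the same grasp; the last joint's range is limited). The gripper opens to 85 mm and grips with 20 to 120 N. Pads are 22 mm wide; open, the fingers measure 114 mm over their backs; the gripper's body (76 mm by 85 mm) begins 54 mm behind the grasp point. The pads swing forward as they close: fully open they stand 13 mm farther back than shut.
Start: joints at [-1.267, 0.521, -0.036, 1.599, 0.021, 1.021, -0.113], TCP at [0.228, 0.582, 0.245] pointing down, gripper open.
Joint ranges: [-2.91, 2.91], [-0.3, 2.13], [-1.5, 1.42], [0.17, 2.43], [-1.26, 4.41], [0.16, 1.93], [-2.52, 2.52]. Speed limits (rad/s): [1.89, 1.89, 2.39, 2.39, 3.01, 3.01, 3.01].

## Interface

Orientations are given as a unit quaternion [w, x, y, z].
In Python, from workcell import * gives the robot as it stands.
- The arm moves only by the tool carry_out, never from a script. Its argument "deltas" is a list of rows, each a list of 2 entries, a list of its own where there are three numbers: the shift along the world's x, y, z in mm, then the turn about the world's z in degrees. In form: [[[x, y, z], turn], ...]. A call has 1 to 8 rows; each row shifts and turns the commanded pose from where the row before left it; what a row does not reach is not made up. A row lasts 1/12 s, in which the tool goes at most 41.7 mm and 7.16 degrees, less where a joint would pass 70% of its speed; a pose out of reach is approached as far as the arm can. A call with a gripper value outside its range is refused whole. "claw" is the gripper command: -1 is fully open, 1 is shut, values between are in proportion, set as the call begins (left out, the last holds). The fingers move at their own pace and stop on an object; "newtons" is the grip in N (left out, the last holds). Time passes only in rows, so rows that do not move let the fingers close. It gives the time, the measured TCP pose, the force and the opening at its end, in the units of the state.
- observe(): the state, without advancing time (a new reading comes with each control period).
- read_camera(name): name is "side" or "top"; returns a dict with "pixels" (480x640x3 uint8, red, green, blue), "range_z" (480x640 float32, m along the optical axis (not along the pixel's ray), 0 where there is no reading), "intrinsics" (3x3 intrinsics, pixels), "extrinsics" (4x4, takes a point from camera to world coordinates). Camera axes: x right, y down, z forward; pixel columns grow to the right and rows downward; lengths in m; the calibration is good to about 2 mm. A picture is of the moment at which its call begins.
- job_done(): hands the job in, once; it reports no verdict.
The state is a dict: "time": time; "q": joint angles; "qvel": joint speeds; "joint_torque": joint torques, N m; "eef_pos": TCP position; "tool_rot": TCP orientation; "contact_force": force on the tool from outside, world axes, zero at the start; "moment": the same for the moment, N m; "finger_gap": finger opening in m.
Only numpy, scipy, OpenCV 4.12 (cv2) and the standard library are available. Lean on these libraries where they do the work, as an engineer would, in place of code of your own. Each camera call takes 0.05 s, during which the arm holds its last target.

## Task

Collect the two finished practice nail tips from the curing lamp's catch tray into the lavender jar. Then set the bayonet lid into the jar's mouth with its lugs through the two gaps at the white marks, turn it clockwise until its grip bar points at the yellow half-way marks so that the jar can vent, without ever reaching the lock click at the red marks, and finish while still gripping the lid there against its return spring: do not let go. Leave the ring dish, the glass file and the clip stand where they are.

Things in the scene. Friction and masses are not known exactly. Their poses are not given: they have to be found in the camera images.
- tip_a_mid (a point): Centre of the first finished practice nail tip, half-way up (23 mm above its underside). A pink nail on a white stub, standing upright on the lamp's catch tray: foot disc 16 mm wide and 6 mm high, round post 10 mm in diameter from 6 to 34 mm, nail 9 x 4 mm from 32 to 46 mm above the underside; 16 g. z is up along the stub.
- tip_b_mid (a point): Centre of the second finished practice nail tip: the same as the first, but with a teal nail. The two stand at least 50 mm apart.
- lamp: White curing lamp, fixed. Origin under the centre of its aluminium catch tray (124 along x by 164 mm along y, floor 4 mm and rim 12 mm above the sill). The housing, 80 mm high and 210 mm wide, starts 62 mm from the origin on the +x side, away from the robot.
- lid_bar (a point): Centre of the grip bar of the loose bayonet lid (dark violet, 70 g), half-way up the bar. Bar 60 mm long (along x), 12 mm wide (y), 30 mm high, white ends. It stands on a round cap 72 mm across, 8 mm thick, whose top is 15 mm below this point. At the start the lid stands upright on the red tray, this point 36 mm above the tray floor. A half turn about z gives the same lid.
- lid_seat (a point): Centre of the underside of the lid's cap, 23 mm below the bar's centre. Below it is a plug 42 mm across and 13 mm long with two lugs in line with the bar (along x): each is 8 mm wide, reaches 29 mm from the axis, and lies 6.5 to 13 mm below the cap, slightly tapered below. This point lies on jar_mouth when the lid is seated.
- jar_mouth (a point): Centre of the jar's mouth, level with its flat top rim; z up. x points (both ways) at the two yellow half-way marks. The two white marks with the lug gaps lie 45 degrees counter-clockwise of them seen from above (+45 and +225 degrees about z), the two red lock marks 45 degrees clockwise. The marks are on the rim 37 to 44 mm from the axis, outside the lid's cap.
- jar: The lavender jar, 88 mm across the rim, 90 mm high, fixed to the red tray; origin under its centre. Mouth 47 mm across between lips 5 mm thick; the two gaps in the lips are 15 mm wide and reach 31 mm from the axis. Below, the bore is 62 mm across, its floor 68 mm under the rim. Seated, the cap lies on the rim and the lugs pass 1.5 mm under the lips.
- jar_spring (a joint): Angle (rad) of the spring ring in the jar, 0 at rest. The lugs meet it some 8 degrees clockwise of the white marks and push it along: it reads about 0.65 with the bar at the yellow marks. Its torque, 0.03 to 0.07 N m there, turns a released lid back. Sprung pins resist from about 0.9; the lock clicks at about 1.12.
- tray: Red lacquered tray, 360 x 460 mm, fixed; origin under its centre, floor 8 mm and rim 24 mm above the sill.
- lid: The lid as a whole; origin under the plug's centre, 36 mm below the bar's centre, axes as the bar's.
- dish: White ceramic ring dish (bystander), 68 mm wide, 22 mm high, loose on the red tray; origin at the centre of its underside.
- clip_stand: Stainless spring clip stand gripping a pale practice nail tip (bystander), base disc 52 mm, 104 mm high, loose on the red tray; origin at the centre of its underside.
- file: Glass nail file (bystander), 100 x 13 x 4 mm, long side along its x, loose on the red tray; origin at the centre of its underside.
There are look-alikes about, which are no part of the job. Leave any orange or turquoise look-alike of the lid alone.

How it is judged:
By the outcome, as a careful person would: the job done as asked, in the order asked, and still so for the second after the job is handed in, while the arm keeps its last pose, push and grip.
It also fails if it takes over 72 s, if anything falls off the work surface, if the arm or the gripper's body presses on something with over 40 N, if the wrist force passes 120 N, or if a joint passes its speed limit or range.

## Working session

There is one attempt and no reset: what is moved stays moved. The work goes in short steps, Python scripts to look and compute and a tool call to move; the robot and the scene stay as the last step left them, time stands still between calls to the robot, and variables do not carry over. Pictures are saved under pics/ and viewed, and the job is handed in when it is done.

Besides the shell and the picture viewer there is one more tool, called after "Request:" as name([rows], argument=value, ...), one row to a line, values as JSON. carry_out: Moves the arm, as the interface text tells. Its arguments: {"type":"object","properties":{"deltas":{"type":"array"},"claw":{"type":"number"},"newtons":{"type":"number"}},"required":["deltas"]}

```bash
ls; mkdir -p pics; cat > h.py <<'E'
from workcell import *
import numpy as np, cv2
def shot(n,tag):
    c=read_camera(n); cv2.imwrite(f'pics/{tag}.png',c['pixels'][:,:,::-1]); np.savez(f'pics/{tag}.npz',**c); return c
def load(tag): return dict(np.load(f'pics/{tag}.npz'))
def p3(c,u,v,r=None):
    z=c['range_z'][int(v),int(u)] if r is None else r
    K=c['intrinsics'];p=np.array([(u-K[0,2])/K[0,0]*z,(v-K[1,2])/K[1,1]*z,z,1]);return (c['extrinsics']@p)[:3]
def onz(c,u,v,h):
    a=p3(c,u,v,1.0);o=c['extrinsics'][:3,3];t=(h-o[2])/(a[2]-o[2]);return o+t*(a-o)
def proj(c,P):
    q=np.linalg.inv(c['extrinsics'])@np.r_[P,1];K=c['intrinsics'];return K[0,0]*q[0]/q[2]+K[0,2],K[1,1]*q[1]/q[2]+K[1,2]
def crop(tag,u0,v0,u1,v1,s,out):
    im=cv2.imread(f'pics/{tag}.png')[v0:v1,u0:u1];cv2.imwrite(f'pics/{out}.png',cv2.resize(im,None,fx=s,fy=s,interpolation=cv2.INTER_CUBIC))
E
python3 - <<'E'
from h import *
print(observe())
for n in('top','side'):
    c=shot(n,n+'0');print(c['intrinsics'],c['extrinsics'])
E
```

```text
pics
{'time': 0.0, 'q': array([-1.26721017,  0.52198437, -0.03628377,  1.59997338,  0.02118428,
        1.02109198, -0.11275032]), 'qvel': array([ 8.55050856e-05, -1.76464051e-03, -1.39860727e-03,  3.42432350e-04,
        5.60950910e-04,  1.15657381e-03, -3.20910185e-04]), 'joint_torque': array([-2.86454509e-03, -9.27074790e+01,  1.97833881e+00, -3.69939816e+01,
        1.76752056e-02,  8.22538947e-03,  4.99591476e-05]), 'eef_pos': array([0.22815559, 0.58154416, 0.24475708]), 'tool_rot': array([ 0.58390225, -0.39862507,  0.5844936 ,  0.39815004]), 'contact_force': array([-0.59168284, -0.19517613, -0.5351028 ]), 'moment': array([-0.028258  ,  0.06707917,  0.02323074]), 'finger_gap': 0.08522192958172047}
[[488.19908306   0.         318.973718  ]
 [  0.         488.19908306 238.35258967]
 [  0.           0.           1.        ]] [[-0.01139764 -0.97512237  0.22137403  0.29368614]
 [-0.9999238   0.01216442  0.00210064 -0.00470318]
 [-0.00474127 -0.22133322 -0.97518671  0.97938774]
 [ 0.          0.          0.          1.        ]]
[[457.45520621   0.         318.88114537]
 [  0.         457.45520621 237.83033538]
 [  0.           0.           1.        ]] [[ 0.83378771 -0.36557011  0.4137107   0.02393347]
 [-0.55197931 -0.53732204  0.63765497 -0.67259124]
 [-0.01081172 -0.76002863 -0.64979965  0.79158106]
 [ 0.          0.          0.          1.        ]]
```

View pics/top0.png

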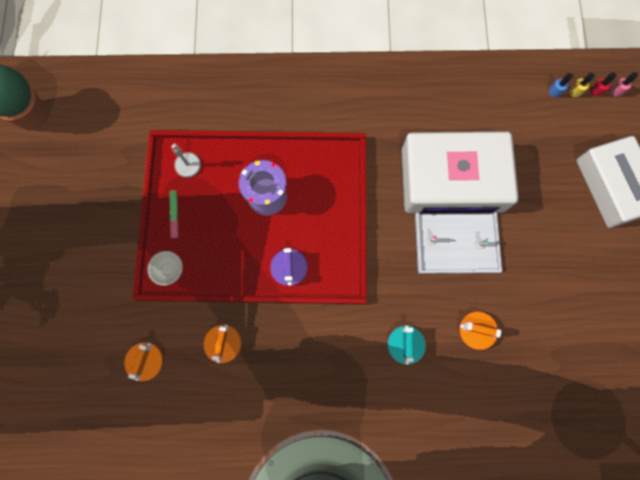

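View pics/side0.png

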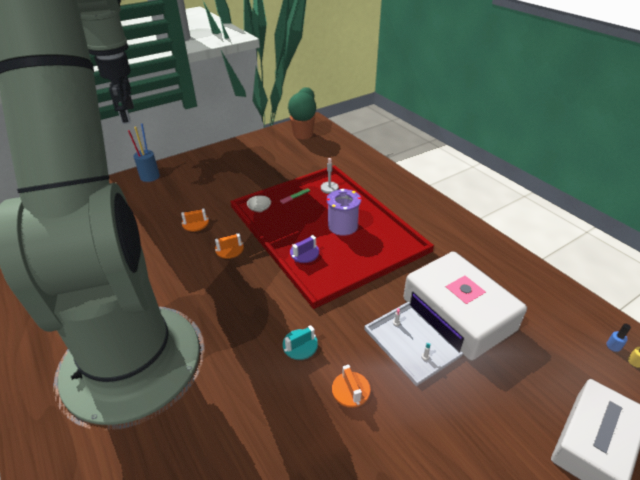

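The top view shows the violet lid at (289,267), the jar at (263,185), and the tips on the tray at (432,238) pink and (482,242) teal. The look-alikes are orange at (143,361), (222,344) and (480,330), and turquoise at (407,344). The only violet lid is the one on the red tray. I'll confirm it in enlarged crops.

```bash
python3 - <<'E'
from h import *
crop('top0',225,145,325,295,5,'c1');crop('top0',405,195,515,285,7,'c2')
crop('side0',280,180,370,270,6,'c3');crop('side0',360,290,480,380,6,'c4')
a=[cv2.imread(f'pics/{n}.png') for n in('c1','c2','c3','c4')]
for n,i in zip('1234',a):print(i.shape)
E
```

```text
(750, 500, 3)
(630, 770, 3)
(540, 540, 3)
(540, 720, 3)
```

View pics/c1.png

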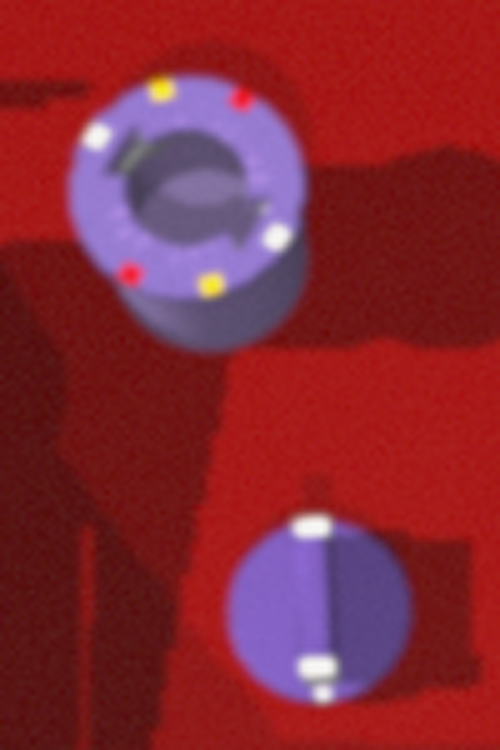

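View pics/c2.png

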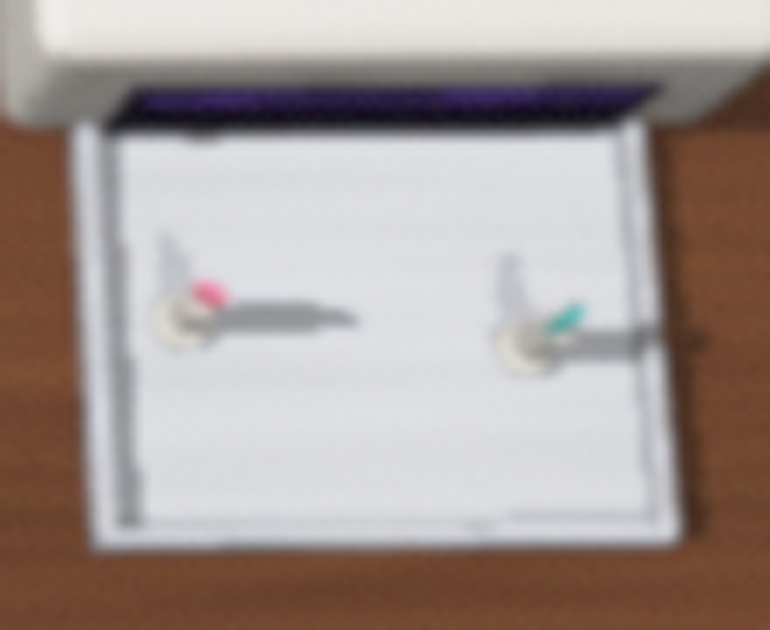

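View pics/c3.png

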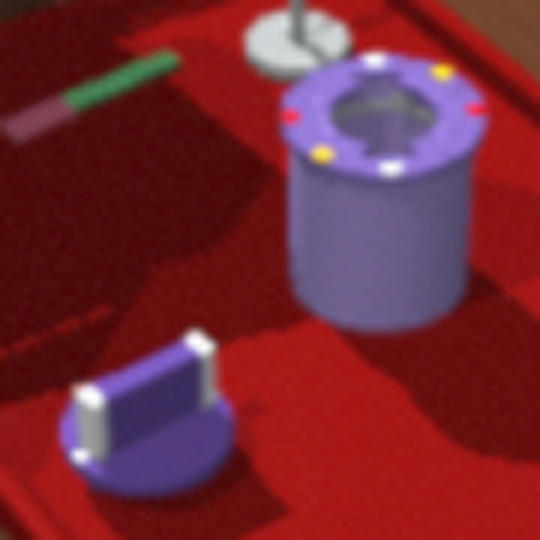

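View pics/c4.png

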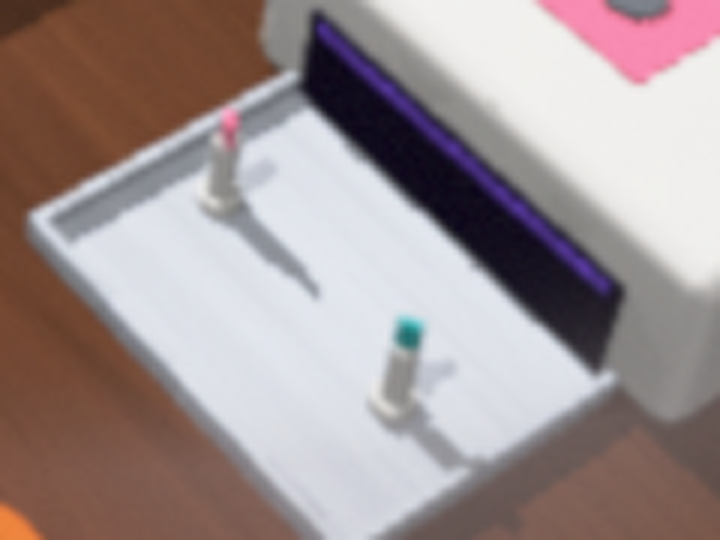

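```bash
cat > m.py <<'E'
from h import *
from scipy.optimize import least_squares
T=load('top0');S=load('side0')
f=lambda u0,v0,s:(lambda x,y:(u0+(x+.5)/s-.5,v0+(y+.5)/s-.5))
c1=f(225,145,5);c2=f(405,195,7);c3=f(280,180,6);c4=f(360,290,6)
def tri(a,b):
    r=least_squares(lambda P:np.r_[np.subtract(proj(T,P),a),np.subtract(proj(S,P),b)],[.5,0,.05]);return r.x,np.abs(r.fun).max()
if __name__=='__main__':
    np.set_printoptions(precision=4,suppress=True)
    for n,a,b in [('pinknail',c2(209,295),c4(230,125)),('pinkfoot',c2(182,322),c4(218,203)),('tealnail',c2(566,319),c4(408,332)),('tealfoot',c2(525,348),c4(391,408)),
     ('W1',c1(97,137),c3(373,61)),('W2',c1(277,238),c3(391,167)),('Y1',c1(161,90),c3(443,72)),('Y2',c1(211,285),c3(322,154)),('R1',c1(241,99),c3(477,109)),('R2',c1(131,275),c3(290,116)),
     ('barfar',c1(311,526),c3(202,343)),('barnear',c1(317,667),c3(88,397))]:
        print(n,*tri(a,b))
    # depth checks
    for n,(u,v) in [('jar rim',c1(200,265)),('bar top',c1(313,600)),('cap',c1(260,600)),('tray',(330,280)),('tray lamp',c2(350,420)),('lamp top',(430,150)),('clip',(178,150))]: print(n,p3(T,u+.5,v+.5))
    for n,(u,v) in [('bar side top',c3(145,365)),('pink post side',c4(222,170)),('teal post',c4(399,385)),('pinkn',c4(230,125))]: print(n,p3(S,u+.5,v+.5))
E
python3 m.py
```

```text
pinknail [ 0.5071 -0.2298  0.0437] 0.3266947532858353
pinkfoot [ 0.5076 -0.2309  0.002 ] 0.23155701499035786
tealnail [ 0.4986 -0.3293  0.0428] 0.019270733686710173
tealfoot [ 0.4984 -0.3303  0.0022] 0.28685807537277697
W1 [0.6259 0.1393 0.0966] 0.14294945344107646
W2 [0.5844 0.0698 0.0981] 0.13860270369019645
Y1 [0.6452 0.1149 0.0968] 0.21803867318106995
Y2 [0.5664 0.0947 0.0972] 0.12068057747211469
R1 [0.6409 0.0842 0.0968] 0.10044382105928662
R2 [0.5707 0.125  0.0974] 0.10991683983803568
barfar [0.4815 0.0594 0.0573] 0.2517049227377015
barnear [0.4263 0.0572 0.0569] 0.12897535100478308
jar rim [0.5732 0.0981 0.0971]
bar top [0.4508 0.0575 0.0603]
cap [0.4561 0.0804 0.0305]
tray [ 0.4275 -0.0247  0.0077]
tray lamp [ 0.4764 -0.2779  0.0062]
lamp top [ 0.6734 -0.2248  0.0774]
clip [0.6733 0.2682 0.0933]
bar side top [0.4557 0.0591 0.0567]
pink post side [ 0.505  -0.2338  0.0233]
teal post [ 0.494  -0.3353  0.0226]
pinkn [ 0.5047 -0.2345  0.0486]
```

Measured so far:

| Item | Measurement | Check |
|---|---|---|
| Jar centre | (0.6056, 0.1047), rim z 0.097 | expected 0.098 |
| Jar yaw, yellow marks | 14.5° | white marks at 59.5° |
| Lid bar | (0.454, 0.058), top z 0.057–0.060, yaw 2.3° | expected 0.059 |
| Pink tip | (0.507, -0.230) | |
| Teal tip | (0.4985, -0.330) | |

Only the lid at top (289,267) / side (305,250) is violet. The crop shows its violet bar with white ends, so it is the one meant.

Request:
carry_out([
  [[22,-35,0],-7],
  [[22,-35,0],-7],
  [[22,-35,0],-7],
  [[22,-35,0],-7],
  [[22,-35,0],-7],
  [[22,-35,0],-7],
  [[22,-35,0],-7],
  [[22,-35,0],-7],
], claw=0.1, newtons=25)

```text
time: 0.77
eef_pos: [0.4048, 0.2999, 0.2453]
tool_rot: [0.703, -0.075, 0.703, 0.075]
contact_force: [0.9, 0.6, 0.1]
finger_gap: 0.0381
```

Request:
carry_out([
  [[13,-39,-5],-7],
  [[13,-39,-5],-7],
  [[13,-39,-5],-7],
  [[13,-39,-5],-7],
  [[13,-39,-5],-7],
  [[13,-39,-5],-7],
  [[13,-39,-5],-7],
  [[13,-39,-5],-7],
])

```text
time: 1.43
eef_pos: [0.5084, -0.0121, 0.2051]
tool_rot: [0.656, 0.263, 0.656, -0.263]
contact_force: [0.6, 1.1, 0.4]
finger_gap: 0.0385
```

Request:
carry_out([
  [[0,-35,-15],-7],
  [[0,-35,-15],-7],
  [[0,-35,-15],-7],
  [[0,-35,-15],-7],
  [[0,-35,-15],-7],
  [[0,-35,-15],-7],
  [[-1,-8,-15],-4.3],
  [[0,0,0],0],
])

```text
time: 2.1
eef_pos: [0.5053, -0.2307, 0.0977]
tool_rot: [-0.498, -0.5, -0.5, 0.502]
contact_force: [0.3, 1.1, -1.2]
finger_gap: 0.0383
```

```bash
python3 - <<'E'
from h import *
print(observe()['eef_pos'],observe()['q'])
shot('top','top1');shot('side','side1')
crop('top1',400,190,520,290,6,'d1');crop('side1',350,230,480,380,4,'d2')
E
```

```text
[ 0.50527478 -0.23070134  0.09774516] [-0.09991203  0.71989785  0.61382122  1.91967047 -0.62360368  0.70390502
 -0.68422961]
```

View pics/d1.png

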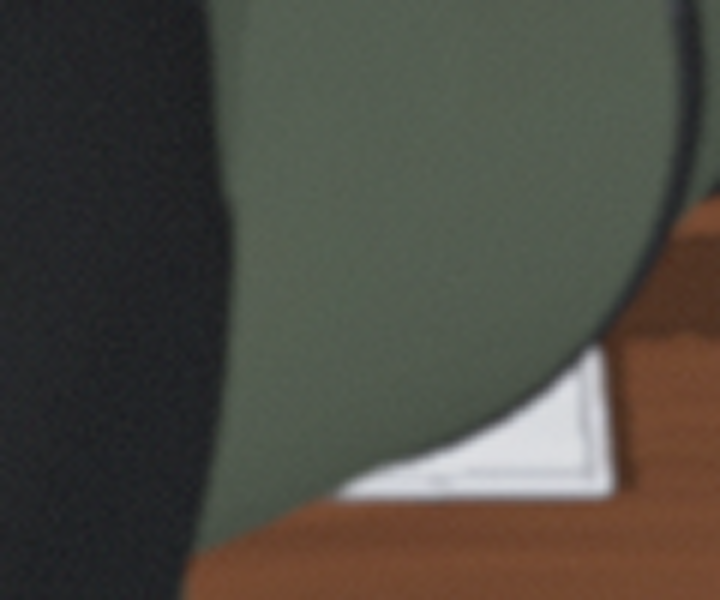

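View pics/d2.png

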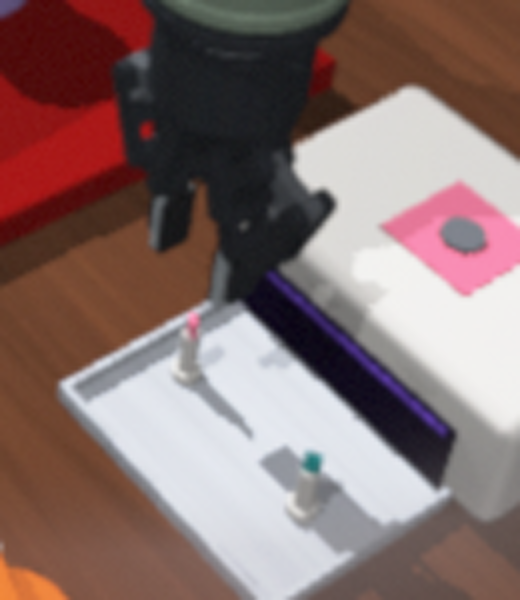

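The side view shows the two fingertips, at (170,220) and (232,280) in the crop, straddling the pink tip at (190,330). The top view is blocked by the arm. Descending.

Request:
carry_out([
  [[2,0,-15],0],
  [[0,0,-18],0],
  [[0,0,-18],0],
  [[0,0,-10],0],
  [[0,0,-7],0],
  [[0,0,0],0],
])

```text
time: 2.7
eef_pos: [0.5093, -0.2274, 0.0319]
tool_rot: [0.501, 0.498, 0.502, -0.498]
contact_force: [-0.4, 0.3, 0.0]
finger_gap: 0.038
```

```bash
python3 - <<'E'
from h import *
print(observe()['eef_pos'],observe()['contact_force'])
shot('side','side2')
crop('side2',360,260,480,370,6,'d3')
E
```

```text
[ 0.50926373 -0.22738848  0.03188493] [-0.39926379  0.30930698  0.02423576]
```

View pics/d3.png

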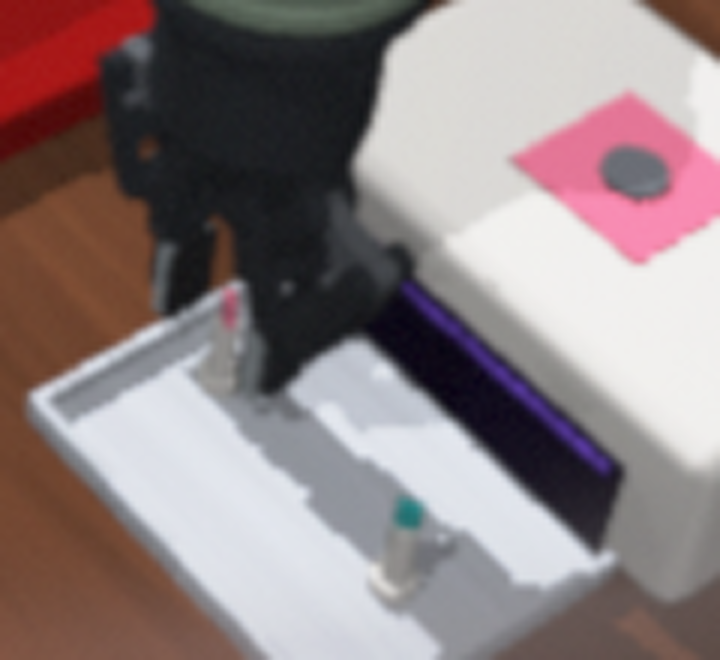

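Request:
carry_out([
  [[-2,-3,-3],0],
  [[0,0,0],0],
  [[0,0,0],0],
])

```text
time: 3.0
eef_pos: [0.5073, -0.2315, 0.0298]
tool_rot: [0.501, 0.499, 0.501, -0.499]
contact_force: [0.7, 0.6, 0.4]
finger_gap: 0.0385
```

Request:
carry_out([
  [[0,0,0],0],
  [[0,0,0],0],
  [[0,0,0],0],
  [[0,0,0],0],
  [[0,0,0],0],
], claw=1)

```text
time: 3.42
eef_pos: [0.5074, -0.2311, 0.0295]
tool_rot: [0.501, 0.499, 0.501, -0.499]
contact_force: [0.5, 0.5, 3.8]
finger_gap: 0.009
```

Request:
carry_out([
  [[0,0,20],0],
  [[0,0,40],0],
  [[0,0,40],0],
  [[6,20,30],0],
  [[10,38,10],0],
  [[10,39,0],0],
  [[10,39,0],0],
  [[10,39,0],0],
])

```text
time: 4.08
eef_pos: [0.5534, -0.0542, 0.1696]
tool_rot: [0.501, 0.499, 0.501, -0.499]
contact_force: [0.6, -0.9, 0.1]
finger_gap: 0.0088
```

```bash
python3 - <<'E'
from h import *
print(observe()['eef_pos'])
shot('side','side3')
crop('side3',300,130,460,250,5,'d4')
E
```

```text
[ 0.55343778 -0.0541747   0.16964883]
```

View pics/d4.png

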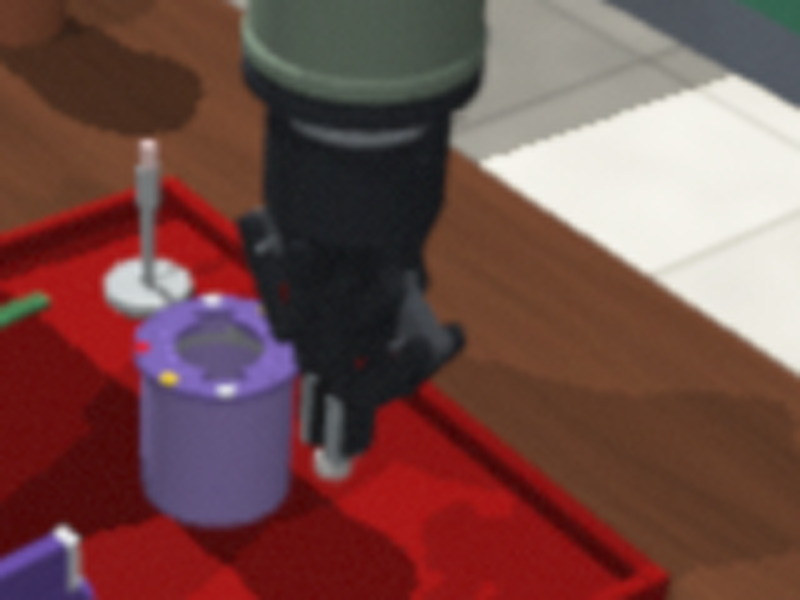

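The tip is held upright, with its foot below the fingers at (333,465) in the crop. Moving over the jar.

Request:
carry_out([
  [[9,36,0],0],
  [[9,36,0],0],
  [[9,36,0],0],
  [[9,32,0],0],
  [[7,17,0],0],
  [[0,0,-15],0],
  [[0,0,-10],0],
  [[0,0,0],0],
])

```text
time: 4.8
eef_pos: [0.5951, 0.1002, 0.1423]
tool_rot: [0.501, 0.498, 0.502, -0.5]
contact_force: [-0.0, -1.1, -0.4]
finger_gap: 0.0086
```

```bash
python3 - <<'E'
from h import *
print(observe()['eef_pos'])
shot('side','side4')
crop('side4',300,130,400,240,6,'d5')
E
```

```text
[0.5950638  0.10021827 0.14230483]
```

View pics/d5.png

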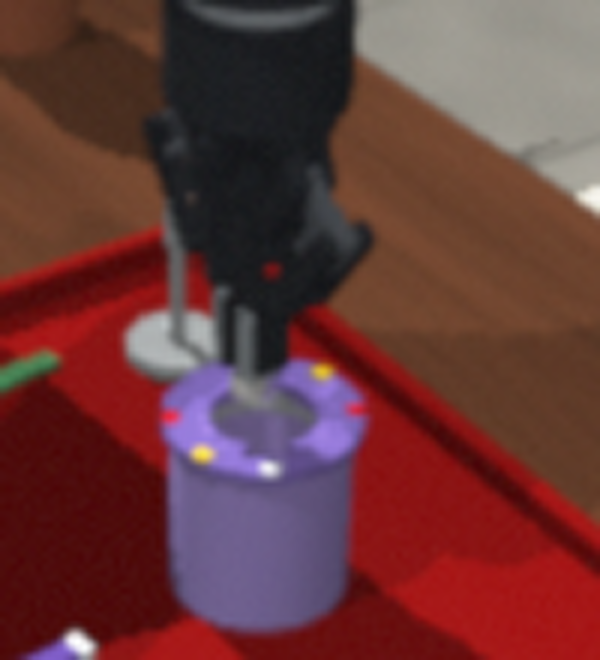

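Request:
carry_out([
  [[3,4,-10],0],
  [[0,0,-15],0],
  [[0,0,0],0],
  [[0,0,0],0],
])

```text
time: 5.18
eef_pos: [0.5991, 0.1043, 0.1191]
tool_rot: [0.501, 0.499, 0.501, -0.499]
contact_force: [0.5, -0.5, -1.1]
finger_gap: 0.0088
```

Request:
carry_out([
  [[0,0,0],0],
  [[0,0,0],0],
  [[0,0,0],0],
  [[0,0,0],0],
], claw=0.3)

```text
time: 5.52
eef_pos: [0.5994, 0.1049, 0.1198]
tool_rot: [0.501, 0.499, 0.501, -0.499]
contact_force: [-0.1, 0.4, -0.1]
finger_gap: 0.0298
```

Request:
carry_out([
  [[0,0,25],0],
  [[0,0,30],0],
  [[-8,-35,10],0],
  [[-10,-39,0],0],
  [[-10,-39,0],0],
  [[-10,-39,0],0],
  [[-10,-39,0],0],
  [[-10,-39,0],0],
])

```text
time: 6.18
eef_pos: [0.5405, -0.1268, 0.1847]
tool_rot: [0.501, 0.499, 0.501, -0.498]
contact_force: [0.3, -1.0, 0.1]
finger_gap: 0.0301
```

```bash
python3 - <<'E'
from h import *
print(observe()['eef_pos'])
shot('side','side5')
crop('side5',300,170,400,250,7,'d6')
shot('top','top5')
crop('top5',220,140,310,240,6,'d7')
E
```

```text
[ 0.54052143 -0.12675816  0.18469975]
```

View pics/d6.png

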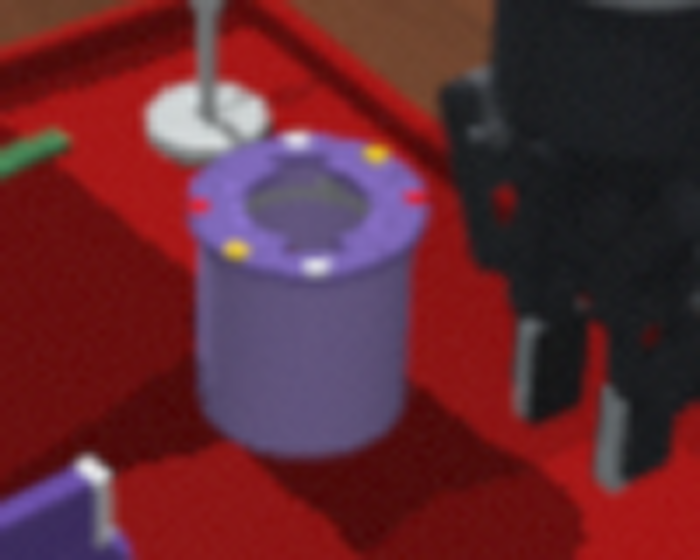

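View pics/d7.png

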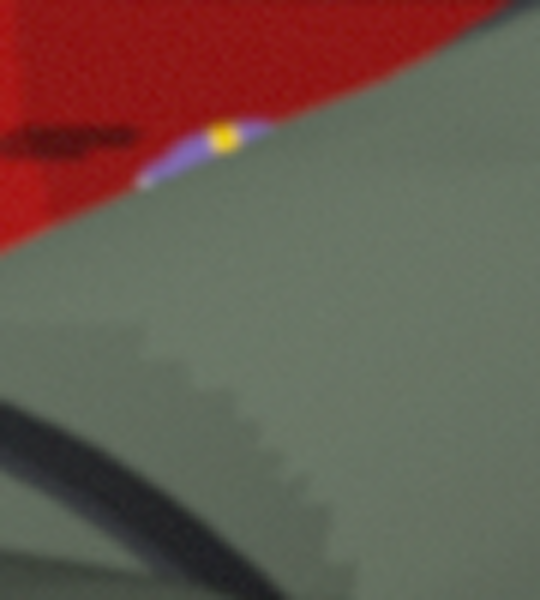

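The fingers are empty at (520,370) and (610,450) in the crop, and no tip stands on the rim or the tray, so it fell inside. On to the teal tip.

Request:
carry_out([
  [[-8,-37,-5],0],
  [[-8,-38,-15],0],
  [[-8,-38,-15],0],
  [[-8,-37,-15],0],
  [[-7,-35,-20],0],
  [[-3,-16,-20],0],
  [[0,-2,-10],0],
  [[0,0,0],0],
])

```text
time: 6.95
eef_pos: [0.498, -0.3287, 0.0825]
tool_rot: [0.5, 0.499, 0.502, -0.5]
contact_force: [-0.9, 0.7, -0.8]
finger_gap: 0.0299
```

Request:
carry_out([
  [[0,0,0],0],
  [[0,0,0],0],
])

```text
time: 7.12
eef_pos: [0.5002, -0.3272, 0.0852]
tool_rot: [0.502, 0.499, 0.501, -0.498]
contact_force: [0.3, 1.2, 0.7]
finger_gap: 0.0296
```

```bash
python3 - <<'E'
from h import *
print(observe()['eef_pos'],observe()['q'])
shot('side','side6')
crop('side6',360,260,480,390,5,'d8')
E
```

```text
[ 0.50018916 -0.32716655  0.08517759] [ 0.09002417  0.78480887  0.59333251  1.81373095 -0.62790936  0.73890138
 -0.53699963]
```

View pics/d8.png

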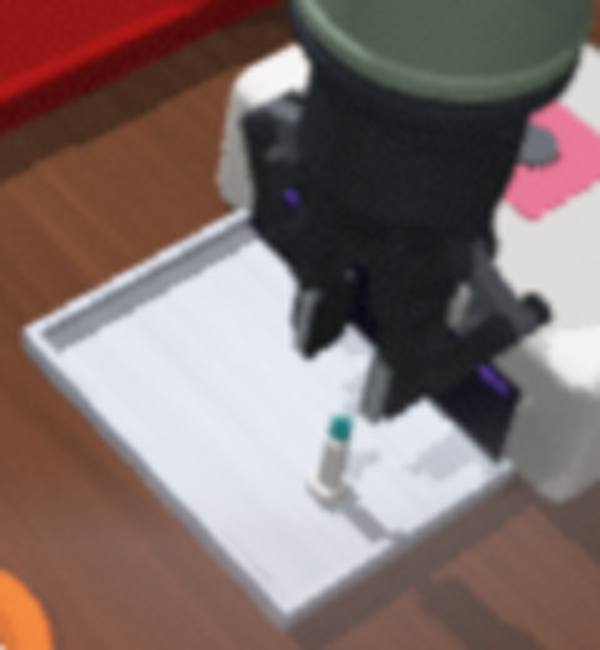

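The pink tip is gone from the tray, and the fingers straddle the teal tip at (335,440) in the crop. Correcting x by −1.5 and y by −2.5, then descending 56 mm.

Request:
carry_out([
  [[-1.5,-2.5,-10],0],
  [[0,0,-18],0],
  [[0,0,-15],0],
  [[0,0,-8],0],
  [[0,0,-5],0],
  [[0,0,0],0],
  [[0,0,0],0],
])

```text
time: 7.75
eef_pos: [0.4979, -0.3308, 0.0287]
tool_rot: [0.501, 0.499, 0.501, -0.499]
contact_force: [0.5, -0.3, 0.5]
finger_gap: 0.0302
```

Request:
carry_out([
  [[0,0,0],0],
  [[0,0,0],0],
  [[0,0,0],0],
  [[0,0,0],0],
  [[0,0,0],0],
], claw=1)

```text
time: 8.17
eef_pos: [0.4981, -0.3309, 0.0289]
tool_rot: [0.502, 0.499, 0.501, -0.499]
contact_force: [-0.5, 1.2, 7.0]
finger_gap: 0.0088
```

Request:
carry_out([
  [[0,0,20],0],
  [[0,0,40],0],
  [[0,0,40],0],
  [[6,20,30],0],
  [[9,38,10],0],
  [[9,39,0],0],
  [[9,39,0],0],
  [[9,39,0],0],
])

```text
time: 8.83
eef_pos: [0.5399, -0.1538, 0.1688]
tool_rot: [0.501, 0.499, 0.501, -0.499]
contact_force: [1.5, -0.1, -0.5]
finger_gap: 0.0084
```

```bash
python3 - <<'E'
from h import *
print(observe()['eef_pos'])
shot('side','side7')
crop('side7',300,130,460,280,4,'d9')
E
```

```text
[ 0.53993012 -0.15381167  0.16881795]
```

View pics/d9.png

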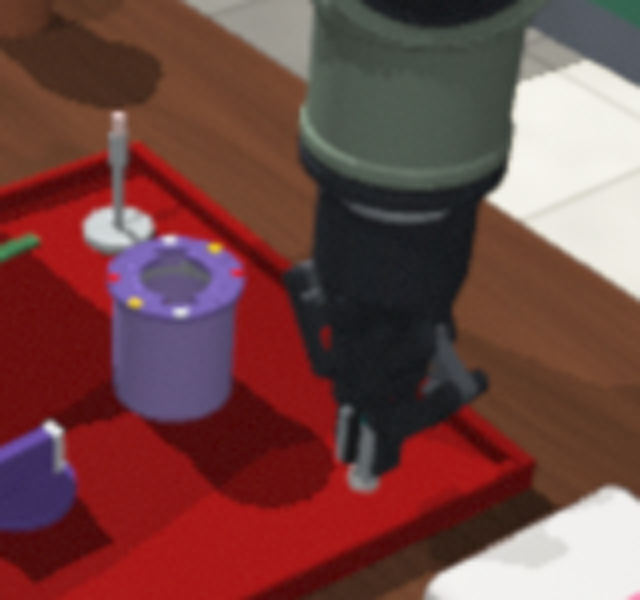

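The teal tip is held, with its foot at (362,482) in the crop.

Request:
carry_out([
  [[11,39,0],0],
  [[11,39,0],0],
  [[11,39,0],0],
  [[11,39,0],0],
  [[11,39,0],0],
  [[11,37,0],0],
  [[8,27,-15],0],
  [[0,0,-10],0],
])

```text
time: 9.55
eef_pos: [0.6146, 0.1105, 0.1421]
tool_rot: [0.503, 0.498, 0.504, -0.496]
contact_force: [-0.7, 0.4, -1.1]
finger_gap: 0.0089
```

Request:
carry_out([
  [[0,0,0],0],
  [[0,0,0],0],
])

```text
time: 9.72
eef_pos: [0.6134, 0.1024, 0.1432]
tool_rot: [0.501, 0.498, 0.501, -0.499]
contact_force: [-0.0, -0.3, 0.6]
finger_gap: 0.0087
```

Request:
carry_out([
  [[0,2,-12],0],
  [[0,0,-14],0],
  [[0,0,0],0],
  [[0,0,0],0],
])

```text
time: 10.05
eef_pos: [0.6133, 0.1046, 0.1166]
tool_rot: [0.501, 0.499, 0.501, -0.499]
contact_force: [-1.0, 0.0, 0.6]
finger_gap: 0.009
```

Request:
carry_out([
  [[0,0,0],0],
  [[0,0,0],0],
  [[0,0,0],0],
  [[0,0,0],0],
], claw=0.3)

```text
time: 10.38
eef_pos: [0.6139, 0.1053, 0.1177]
tool_rot: [0.501, 0.499, 0.501, -0.499]
contact_force: [-0.9, -1.2, 0.8]
finger_gap: 0.0298
```

Request:
carry_out([
  [[0,0,25],0],
  [[-20,-4,30],0],
  [[-36,-10,10],0],
  [[-36,-10,0],0],
  [[-36,-10,0],0],
  [[-30,-10,0],2],
  [[0,0,0],0],
])

```text
time: 10.97
eef_pos: [0.4506, 0.0598, 0.1824]
tool_rot: [0.509, 0.49, 0.511, -0.49]
contact_force: [1.7, -0.6, 0.3]
finger_gap: 0.0296
```

```bash
python3 - <<'E'
from h import *
print(observe()['eef_pos'],observe()['q'])
shot('side','side8');shot('top','top8')
crop('side8',280,150,400,270,5,'e1')
crop('top8',220,140,320,300,4,'e2')
E
```

```text
[0.45063963 0.0597555  0.18238605] [-0.87096604  0.47199535  0.81134464  2.12112949 -0.50690217  0.75208825
 -1.26206231]
```

View pics/e1.png

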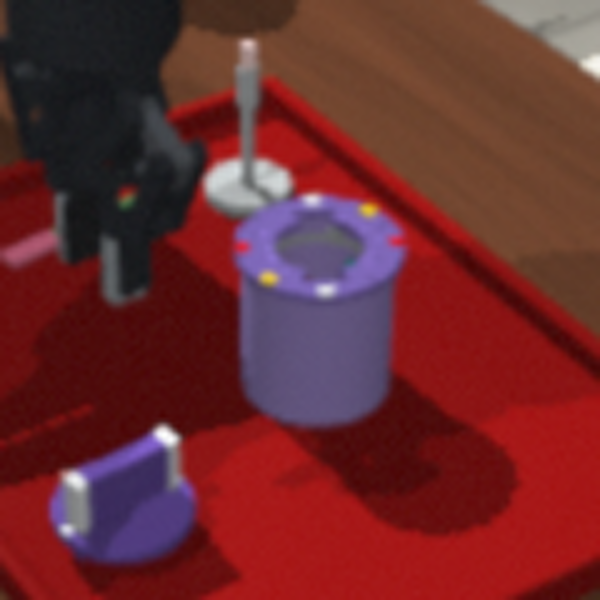

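View pics/e2.png

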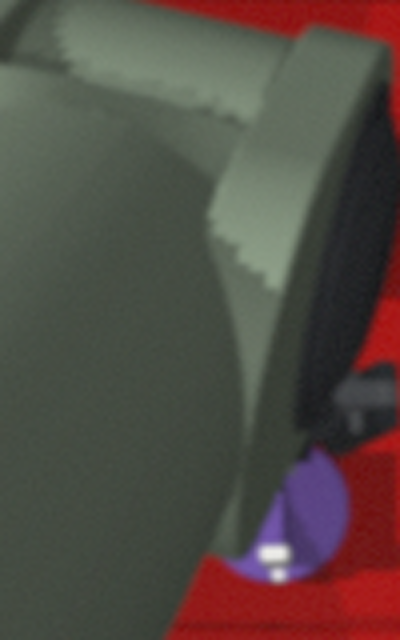

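```bash
python3 - <<'E'
from h import *
c=load('side8')
np.set_printoptions(precision=0,suppress=True,linewidth=200)
for v in range(194,212):
    print(v,np.array([p3(c,u,v)[2]*1000 for u in range(334,356)]))
crop('side8',325,185,365,215,16,'e3')
E
```

```text
194 [ 99. 100.  99.  99.  99.  94.  91.  91.  91.  91.  91.  91.  98.  99.  99. 100.  98.  98. 101. 101. 101.  98.]
195 [100.  97. 101.  95.  95.  89.  86.  88.  87.  86.  87.  92.  94.  94.  94. 101.  98. 103.  99. 100.  96. 100.]
196 [ 98.  99.  95.  87.  84.  85.  85.  82.  86.  84.  86.  87.  88.  92.  85.  90.  95.  99.  99.  99.  99. 100.]
197 [101.  92.  85.  83.  84.  85.  85.  85.  82.  83.  85.  85.  88.  88.  85.  85.  86.  95.  98.  95.  98.  99.]
198 [ 95.  84.  86.  81.  81.  79.  81.  75.  75.  76.  78.  75.  83.  83.  81.  83.  85.  85.  99.  99. 100.  98.]
199 [99. 84. 78. 77. 77. 75. 75. 74. 74. 72. 74. 74. 73. 77. 76. 78. 82. 83. 97. 99. 99. 99.]
200 [ 98.  75.  73.  73.  74.  71.  72.  69.  71.  69.  69.  72.  72.  72.  73.  72.  76.  77.  99. 100.  98.  99.]
201 [98. 99. 74. 71. 67. 68. 67. 67. 66. 66. 66. 69. 68. 72. 71. 76. 72. 99. 98. 99. 99. 97.]
202 [ 99.  98.  97.  69.  69.  66.  65.  65.  65.  65.  65.  64.  65.  64.  68.  75.  99.  99. 100. 101.  99. 100.]
203 [ 99. 100. 100.  99.  98.  96.  60.  61.  59.  62.  59.  63.  63.  65.  98. 100.  99.  98.  98. 
[... 221 characters left out ...]
  99.  99.  99.  99. 100.]
206 [ 99.  99. 101.  96. 101.  99. 101. 100. 101.  98. 101.  97.  99.  99.  98.  97.  97.  98. 102. 100.  99.  96.]
207 [ 97.  98.  98.  99.  97.  98.  98. 100.  99.  99. 100.  99.  99.  99.  98.  99. 100.  99.  98.  96.  98.  94.]
208 [ 95.  99.  97.  98.  98. 101. 100. 100.  96.  99.  99.  99. 101. 102. 101.  99.  98.  97.  95.  98.  89.  86.]
209 [ 86.  88.  91.  97.  93.  95.  97.  97.  96.  96. 100.  95.  95.  95.  96.  95.  94.  90.  90.  88.  85.  82.]
210 [ 85.  87.  87.  87. 792.  88.  90.  93.  96.  95.  91.  93.  92.  92.  89.  89.  86.  86.  87.  86.  81.  79.]
211 [82. 83. 84. 83. 87. 86. 88. 86. 86. 88. 88. 88. 87. 85. 87. 84. 84. 84. 83. 80. 79. 76.]
```

View pics/e3.png

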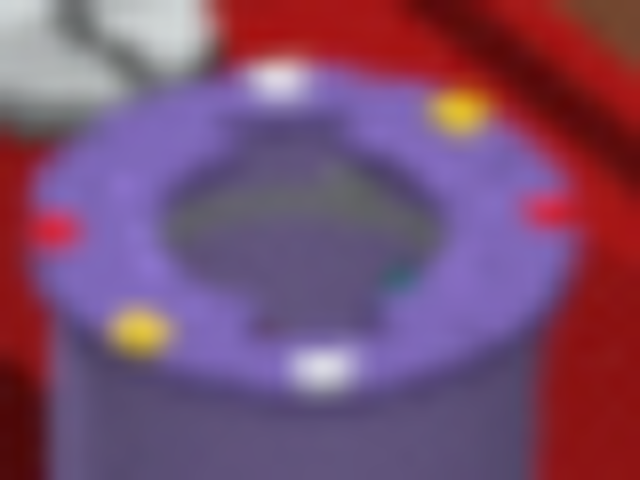

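A teal nail top is visible through the mouth at crop (400,275), z about 75 mm. That is an upright tip on the 30 mm bore floor, so it stays below the plug bottom at 85 mm. Now the lid.

Request:
carry_out([
  [[1,-1,-40],0],
  [[1,0,-40],0],
  [[1,0,-20],0],
  [[0,0,0],0],
  [[0,0,0],0],
])

```text
time: 11.48
eef_pos: [0.4593, 0.0598, 0.0821]
tool_rot: [0.51, 0.49, 0.51, -0.491]
contact_force: [-0.2, -0.1, 0.4]
finger_gap: 0.03
```

```bash
python3 - <<'E'
from h import *
print(observe()['eef_pos'],observe()['tool_rot'])
shot('side','side9')
crop('side9',260,180,380,270,6,'e4')
E
```

```text
[0.45927477 0.05982684 0.08214524] [ 0.50953071  0.48977171  0.50966394 -0.49065751]
```

View pics/e4.png

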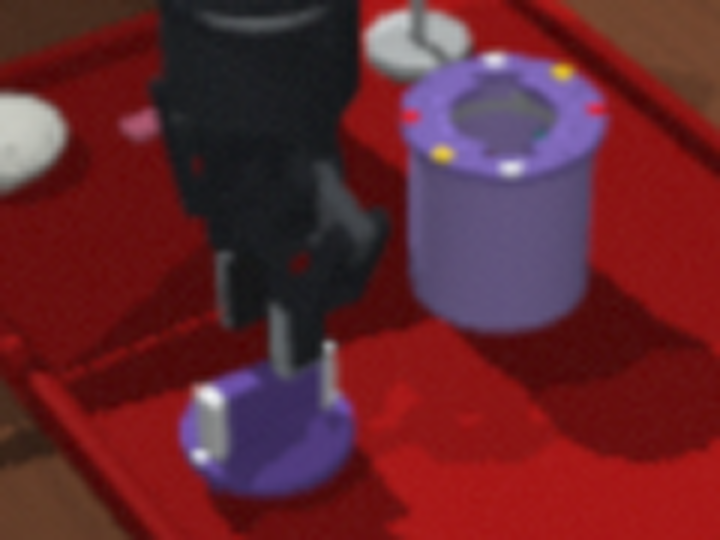

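The fingers straddle the bar; the near white end is at crop (210,400). Moving to the bar's centre and down.

Request:
carry_out([
  [[-5.5,-1.5,-5],0],
  [[0,0,-15],0],
  [[0,0,-10],0],
  [[0,0,-4],0],
  [[0,0,0],0],
  [[0,0,0],0],
  [[0,0,0],0],
])

```text
time: 12.12
eef_pos: [0.4536, 0.0589, 0.0491]
tool_rot: [0.51, 0.49, 0.51, -0.49]
contact_force: [0.5, 0.2, 0.1]
finger_gap: 0.0299
```

Request:
carry_out([
  [[0,0,0],0],
  [[0,0,0],0],
  [[0,0,0],0],
  [[0,0,0],0],
  [[0,0,0],0],
], claw=1, newtons=60)

```text
time: 12.53
eef_pos: [0.4534, 0.0589, 0.0486]
tool_rot: [0.51, 0.49, 0.51, -0.49]
contact_force: [-0.6, 0.8, 9.2]
finger_gap: 0.0106
```

Request:
carry_out([
  [[0,0,10],0],
  [[0,0,30],0],
  [[0,0,35],0],
  [[0,0,35],0],
  [[0,0,20],0],
  [[0,0,0],0],
  [[0,0,0],0],
  [[0,0,0],0],
])

```text
time: 13.2
eef_pos: [0.4529, 0.0591, 0.1778]
tool_rot: [0.51, 0.49, 0.51, -0.49]
contact_force: [-0.0, -0.7, 0.6]
finger_gap: 0.0105
```

```bash
python3 - <<'E'
from h import *
print(observe()['eef_pos'],observe()['tool_rot'],observe()['q'])
shot('side','side10');shot('top','top10')
crop('side10',240,130,360,230,6,'e5')
crop('top10',240,200,340,320,5,'e6')
E
```

```text
[0.45287146 0.05909842 0.17779307] [ 0.50979961  0.48969772  0.51018326 -0.48991177] [-0.86668279  0.48484441  0.81088401  2.12190774 -0.52323249  0.74308327
 -1.24550093]
```

View pics/e5.png

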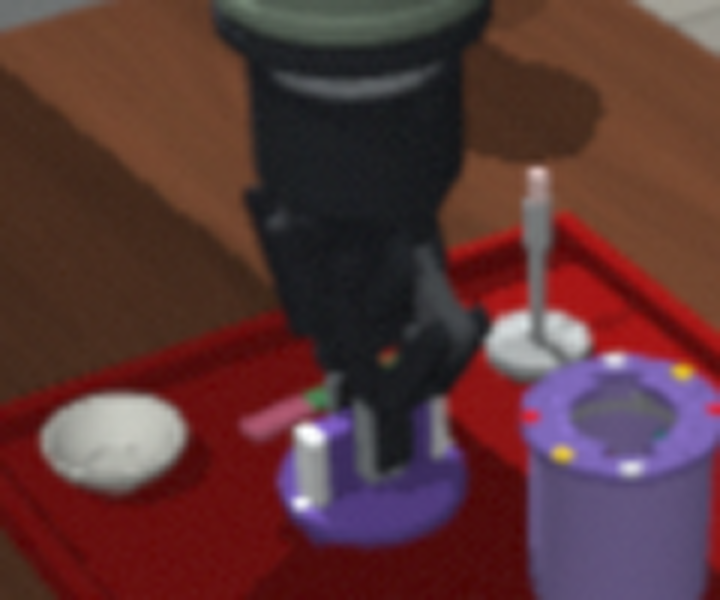

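View pics/e6.png

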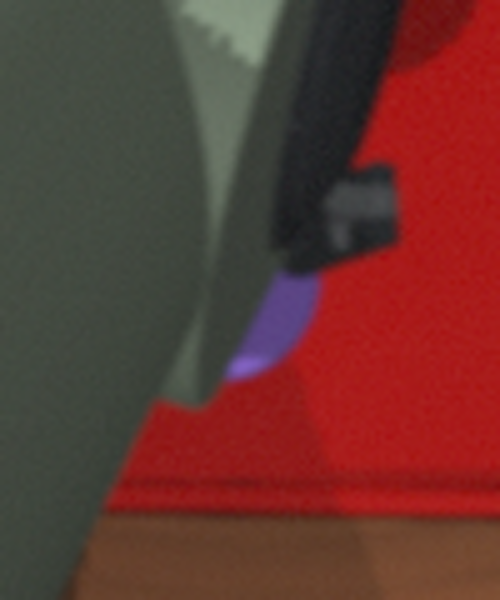

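```bash
python3 - <<'E'
from m import *
S2=load('side10')
for P in ([.4815,.0594,.0573],[.4263,.0572,.0569]):
    P=np.array(P)+[0,0.0,.1292]
    u,v=proj(S2,P);print((u-240)*6,(v-130)*6)
    for d in ([.003,0,0],[0,.003,0],[0,0,.003]):
        u2,v2=proj(S2,P+d);print('  ',(u2-u)*6,(v2-v)*6)
E
```

```text
431.4616206264635 383.5355560656965
   6.585062130528627 -2.5542625103249748
   -4.247808501252166 -3.7296682184173733
   -0.1628583393618328 -6.466007135778
310.5317854209569 435.374948073241
   6.885108692921335 -2.676610302522363
   -4.121760429623691 -3.9132823820637554
   -0.3970451613976138 -6.518774696501225
```

The bar ends sit where predicted, (310,433) seen against (310,435), so the lid is centred in the grip within about 1 mm. Moving over the jar and turning 57.2° to the white marks.

Request:
carry_out([
  [[19,5.6,0],7.15],
  [[19,5.6,0],7.15],
  [[19,5.6,0],7.15],
  [[19,5.6,0],7.15],
  [[19,5.6,0],7.15],
  [[19,5.6,0],7.15],
  [[19,5.6,0],7.15],
  [[19,5.6,0],7.15],
])

```text
time: 13.97
eef_pos: [0.6057, 0.1035, 0.177]
tool_rot: [0.682, 0.184, 0.683, -0.184]
contact_force: [-0.0, -0.0, -1.3]
finger_gap: 0.0104
```

Request:
carry_out([
  [[0,0,0],0],
  [[0,0,0],0],
  [[0,0,0],0],
  [[0,0,0],0],
])

```text
time: 14.3
eef_pos: [0.6045, 0.1032, 0.1778]
tool_rot: [0.682, 0.187, 0.682, -0.187]
contact_force: [-0.5, -1.3, 0.3]
finger_gap: 0.0111
```

```bash
cat > st.py <<'E'
from h import *
o=observe();w,x,y,z=o['tool_rot'];np.set_printoptions(precision=4,suppress=True)
print(o['time'],o['eef_pos'],'jaw',np.degrees(np.arctan2(2*(y*z-w*x),2*(x*z+w*y))),'baryaw+90, xaxis',1-2*(y*y+z*z),2*(x*y+w*z),2*(x*z-w*y),o['q'],o['contact_force'],o['moment'],o['finger_gap'])
E
python3 st.py; python3 - <<'E'
from h import *
shot('side','side11');shot('top','top11')
crop('side11',290,120,400,250,5,'e7')
crop('top11',210,120,320,220,6,'e8')
E
```

```text
14.3 [0.6045 0.1032 0.1778] jaw -30.628928914694576 baryaw+90, xaxis -0.0012674419845015716 -0.0002929894265497057 -0.9999991538736479 [-0.5833  0.6319  0.4794  1.7128 -0.3592  0.8866 -0.4874] [-0.4581 -1.2689  0.2847] [-0.0259 -0.0417 -0.002 ] 0.011082906457698213
```

View pics/e7.png

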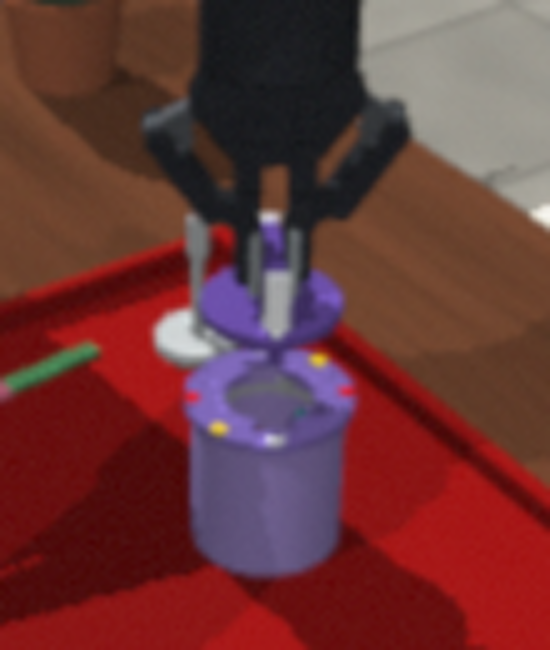

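View pics/e8.png

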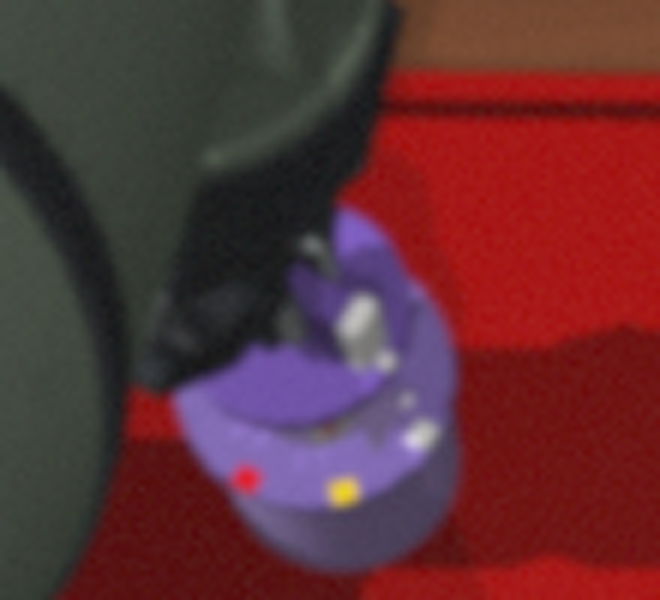

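The bar lines up with the white marks; in the top crop the bar end (365,330) and white mark (420,435) fall on one radial. Trimming and lowering to just above the rim.

Request:
carry_out([
  [[0.8,0.9,-12],0],
  [[0,0,-14],0],
  [[0,0,-8],0],
  [[0,0,0],0],
  [[0,0,0],0],
  [[0,0,0],0],
])

```text
time: 14.9
eef_pos: [0.6062, 0.1044, 0.1447]
tool_rot: [0.682, 0.186, 0.682, -0.186]
contact_force: [0.6, 0.5, -0.1]
finger_gap: 0.011
```

```bash
python3 st.py; python3 - <<'E'
from h import *
shot('side','side12');shot('top','top12')
crop('side12',310,150,390,250,6,'e9')
crop('top12',210,120,320,220,6,'f0')
E
```

```text
14.9 [0.6062 0.1044 0.1447] jaw -30.53219784049294 baryaw+90, xaxis 0.00034801619182778243 -9.350992750511988e-06 -0.9999999393986427 [-0.5676  0.6751  0.455   1.7312 -0.3833  0.8242 -0.4684] [ 0.6144  0.5238 -0.0887] [-0.0093  0.0036  0.0408] 0.010989633605708735
```

View pics/e9.png

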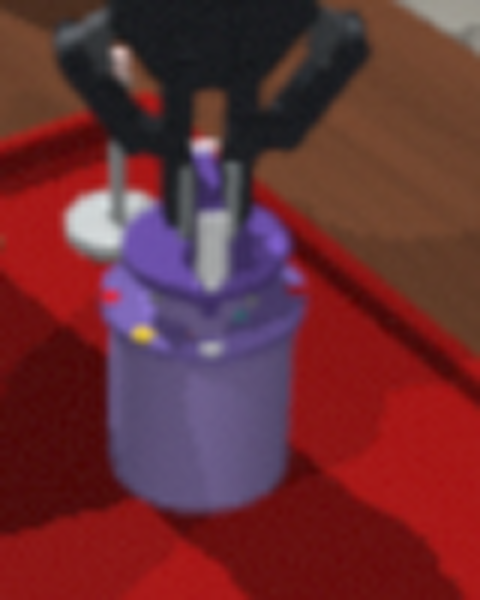

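View pics/f0.png

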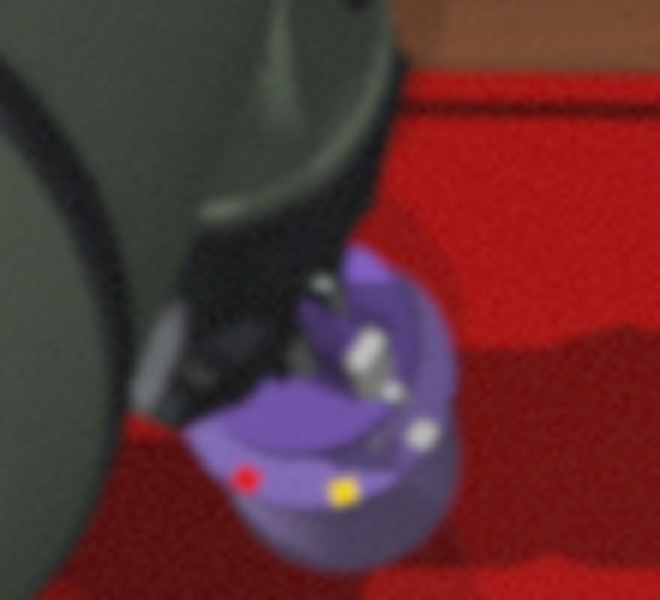

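Aligned. Lowering in small steps and watching the force.

Request:
carry_out([
  [[-0.6,0,-3],0],
  [[0,0,-3],0],
  [[0,0,-2],0],
  [[0,0,0],0],
  [[0,0,0],0],
])

```text
time: 15.42
eef_pos: [0.6054, 0.1045, 0.1361]
tool_rot: [0.682, 0.186, 0.682, -0.186]
contact_force: [-0.4, -0.2, -0.6]
finger_gap: 0.0109
```

Request:
carry_out([
  [[0,0,-2],0],
  [[0,0,-2],0],
  [[0,0,-2],0],
  [[0,0,0],0],
  [[0,0,0],0],
])

```text
time: 15.83
eef_pos: [0.6054, 0.1045, 0.1302]
tool_rot: [0.682, 0.186, 0.682, -0.186]
contact_force: [-0.5, -0.2, -0.1]
finger_gap: 0.0111
```

Now 8.4 mm in with no contact. Expected seat at TCP z ≈ 0.1256.

Request:
carry_out([
  [[0,0,-1.5],0],
  [[0,0,-1.5],0],
  [[0,0,0],0],
  [[0,0,0],0],
])

```text
time: 16.17
eef_pos: [0.6054, 0.1045, 0.1272]
tool_rot: [0.682, 0.186, 0.682, -0.186]
contact_force: [-0.2, -0.0, -0.9]
finger_gap: 0.0108
```

Request:
carry_out([
  [[0,0,-1],0],
  [[0,0,-1],0],
  [[0,0,0],0],
  [[0,0,0],0],
])

```text
time: 16.5
eef_pos: [0.6055, 0.1045, 0.1257]
tool_rot: [0.682, 0.186, 0.682, -0.186]
contact_force: [-3.3, -0.7, 7.1]
finger_gap: 0.0115
```

```bash
python3 st.py
```

```text
16.5 [0.6055 0.1045 0.1257] jaw -30.52483630156494 baryaw+90, xaxis 0.00022749452439685403 0.00022739684508904512 -0.9999999482684568 [-0.5581  0.6988  0.4402  1.7436 -0.3971  0.7882 -0.4573] [-3.2669 -0.7342  7.1002] [-0.0291  0.6195 -0.0194] 0.011480776992460206
```

Seated at z 0.1257, matching 0.1256, with 7 N on the rim. Turning clockwise.

Request:
carry_out([
  [[0,0,0],-2],
  [[0,0,0],-3],
  [[0,0,0],-3],
  [[0,0,0],-3],
  [[0,0,0],-3],
  [[0,0,0],-2],
  [[0,0,0],0],
  [[0,0,0],0],
])

```text
time: 17.17
eef_pos: [0.6059, 0.1045, 0.1257]
tool_rot: [0.65, 0.279, 0.649, -0.279]
contact_force: [0.0, -1.4, 5.4]
finger_gap: 0.011
```

```bash
python3 st.py
```

```text
17.1667 [0.6059 0.1045 0.1257] jaw -46.53748974839736 baryaw+90, xaxis 0.0010254062475023584 -9.209380892882812e-07 -0.9999994742704514 [-0.6048  0.7171  0.5153  1.7458 -0.4671  0.8022 -0.6768] [ 0.0444 -1.438   5.4093] [-0.0668 -0.1259  0.0224] 0.010992341566606102
```

Request:
carry_out([
  [[0,0,0],-3],
  [[0,0,0],-3],
  [[0,0,0],-3],
  [[0,0,0],-3],
  [[0,0,0],-3],
  [[0,0,0],-2],
  [[0,0,0],0],
  [[0,0,0],0],
])

```text
time: 17.83
eef_pos: [0.606, 0.1044, 0.1257]
tool_rot: [0.602, 0.372, 0.601, -0.372]
contact_force: [2.3, -1.1, 4.8]
finger_gap: 0.0107
```

```bash
python3 st.py; python3 - <<'E'
from h import *
shot('side','side13');shot('top','top13')
crop('side13',310,150,390,250,6,'f1')
crop('top13',210,120,320,220,6,'f2')
E
```

```text
17.8333 [0.606  0.1044 0.1257] jaw -63.53724200488966 baryaw+90, xaxis 0.0013278768470366131 -0.00015626063269058577 -0.9999991061624475 [-0.6519  0.7397  0.5941  1.7482 -0.5408  0.8215 -0.9103] [ 2.2677 -1.1029  4.7945] [-0.2324 -0.3571  0.0057] 0.01072982480385725
```

View pics/f1.png

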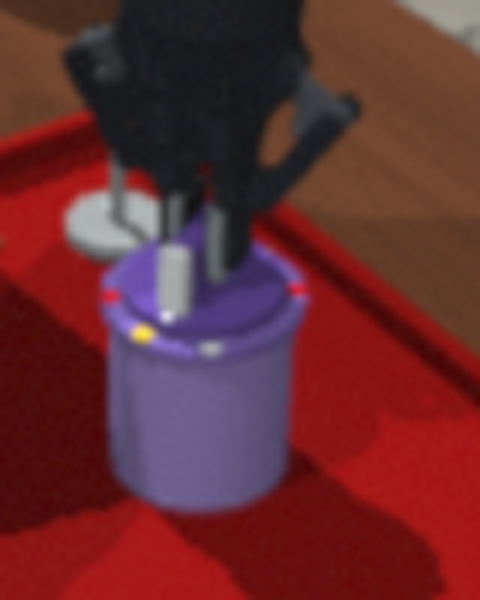

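View pics/f2.png

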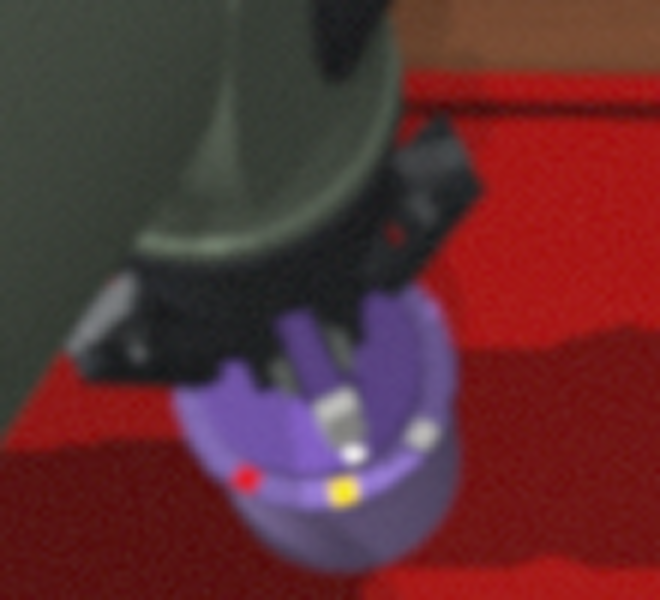

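The lid is following the grip; the white bar end is about 12° short of the yellow mark (340,490).

Request:
carry_out([
  [[0,0,0],-3],
  [[0,0,0],-3],
  [[0,0,0],-3],
  [[0,0,0],-2],
  [[0,0,0],-1],
  [[0,0,0],0],
  [[0,0,0],0],
  [[0,0,0],0],
])

```text
time: 18.6
eef_pos: [0.606, 0.1043, 0.1257]
tool_rot: [0.559, 0.433, 0.559, -0.433]
contact_force: [1.5, -1.5, 5.4]
finger_gap: 0.0102
```

```bash
python3 st.py; python3 - <<'E'
from h import *
shot('side','side14');shot('top','top14')
crop('side14',310,170,370,220,11,'f3')
crop('top14',230,150,300,210,10,'f4')
E
```

```text
18.6 [0.606  0.1043 0.1257] jaw -75.52477474302015 baryaw+90, xaxis 0.0012833448222775434 -0.00010611652257558335 -0.9999991708823315 [-0.6833  0.7576  0.6486  1.7499 -0.5923  0.8376 -1.0756] [ 1.4609 -1.5201  5.3598] [-0.3457 -0.3757  0.0636] 0.010186206604853556
```

View pics/f3.png

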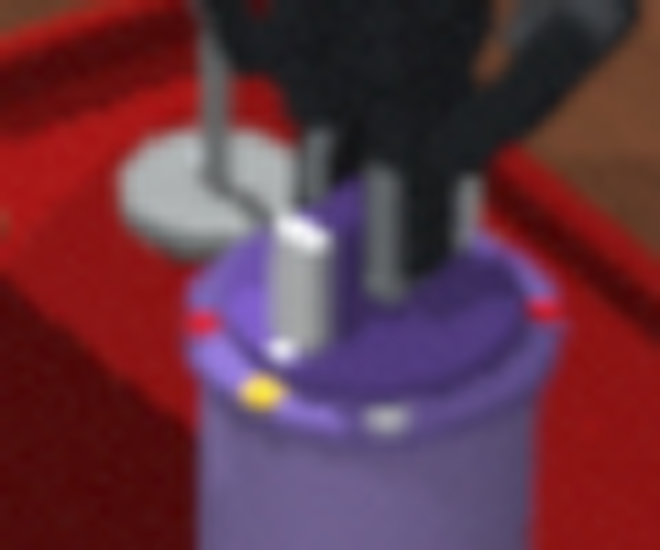

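View pics/f4.png

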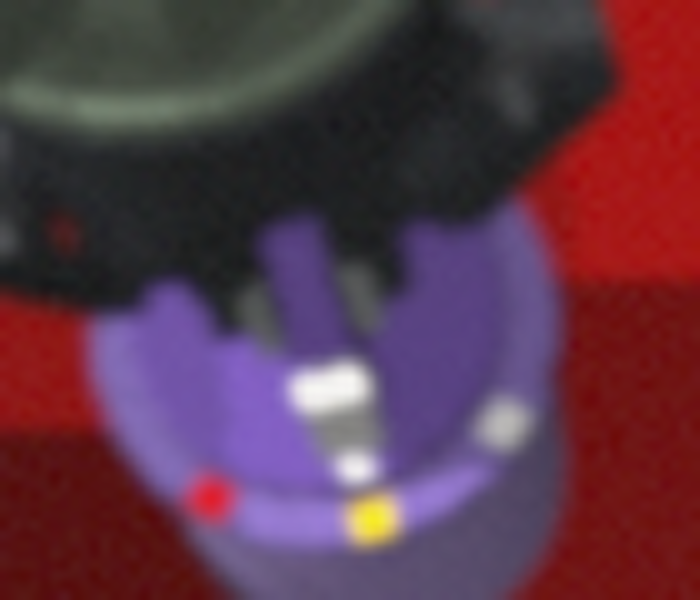

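```bash
python3 - <<'E'
from m import *
g=f(310,170,11);t=f(230,150,10)
C=np.array([.6057,.1047])
for n,a,b in [('dot',t(355,467),g(283,349)),('Y',t(373,520),g(262,391)),('W',t(504,423),g(387,418)),('R',t(211,499),g(202,324)),('barend',t(331,387),g(304,234))]:
    P,e=tri(a,b);d=P[:2]-C;print(n,P,e,np.hypot(*d),np.degrees(np.arctan2(*-d[::-1])))
E
```

```text
dot [0.57450647 0.09728761 0.10488056] 0.08366774115575026 0.032062126803307105 13.36704858431067
Y [0.56642795 0.09452568 0.09778659] 0.18482492241270165 0.04056859059728667 14.524450113351602
W [0.5851021  0.07010513 0.09739356] 0.0345091934614743 0.04026261793055587 59.23029335117276
R [0.57111464 0.12539493 0.09671971] 0.056539346889167064 0.04030418646020021 -30.895149068050475
barend [0.58051315 0.09841908 0.13402763] 0.14989191685958758 0.025958188056745463 14.002418655589961
```

The bar points at 13.4–14.5° against the yellow marks at 14.5°. One last check of the bystanders and the lamp tray.

View pics/side14.png

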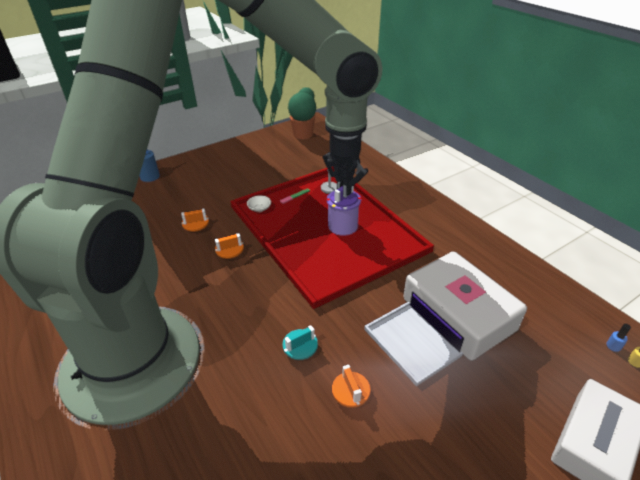

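View pics/top14.png

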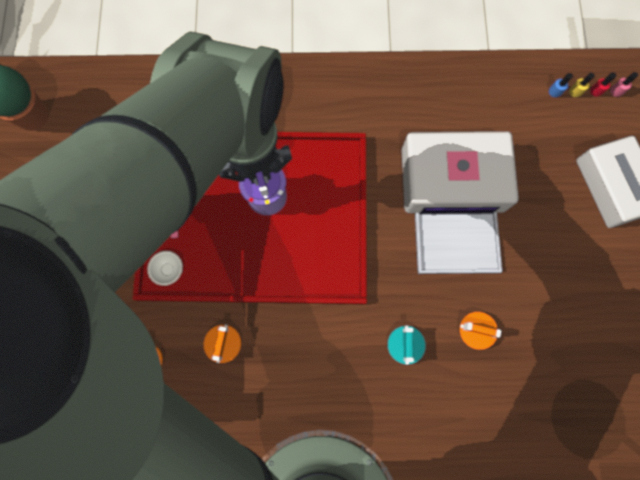

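The lamp tray is empty at top (458,245). The dish, file and clip stand are where they were, and the lid is gripped on the jar. Handing in.

```bash
python3 -c "
from workcell import *
print(job_done())"; python3 st.py
```

```text
the job is handed in; nothing more can be done
None
the job is handed in; nothing more can be done
```

Both nail tips are in the lavender jar, and the violet lid went in at the white marks and turned 45° clockwise to the yellow half-way marks. I handed the job in at about 18.7 s, still gripping the lid at 60 N.

- **Lid position:** the lid seated at TCP z 0.1257 m, against 0.1256 m expected. The bar's direction measured 13.4–14.0° in the images and 14.5° by tool pose, with the yellow marks at 14.5°. It stayed about 45° short of the red lock marks. The wrist force was about 6 N at hand-in.
- **Tips:** the lamp tray is empty. Before the lid went on, the teal nail was clearly visible upright in the jar. The pink one showed only as a faint hint, so its place in the jar is inferred from the empty fingers and clear tray.
- **Bystanders:** the dish, file and clip stand look unmoved. In the last top view the arm hid the clip stand and most of the file, so that rests mainly on the side camera.
- **Not checked:** I could not read the jar spring's angle directly. No check failed, and the only disagreement was the roughly 1° spread in the bar's angle.

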